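# Change the bench over to the backup breaker

### The job

Change the bench over to its backup supply at the row of four breakers: first switch off the breaker with the red handle by moving the handle fully towards the robot, then switch on the one with the green handle by moving it fully away from the robot. The red and green breakers must never both be on, and the two black handles must stay as they are.

Things in the scene. Friction and masses are not known exactly. Their poses are not given: they have to be found in the camera images.
- breaker_red: Breaker with the red handle: white block 84 (x) x 49 (y) x 46 mm, fixed in a row of four at 50 mm pitch along y, any order. Origin: centre of underside, 12 mm over the worktop; x points away from the robot (row yaw up to 0.35 rad), z up. A collar 46 x 40 mm on top rises to z 52 mm. Handle hinged about y at z 44 mm above the origin. Plate underneath: 130 x 250 x 12 mm.
- breaker_green: Breaker with the green handle: white block 84 (x) x 49 (y) x 46 mm, fixed in a row of four at 50 mm pitch along y, any order. Origin: centre of underside, 12 mm over the worktop; x points away from the robot (row yaw up to 0.35 rad), z up. A collar 46 x 40 mm on top rises to z 52 mm. Handle hinged about y at z 44 mm above the origin. Plate underneath: 130 x 250 x 12 mm.
- red_handle (a joint): Red handle; starts ON (leaning away from the robot). Bar 18 mm wide (breaker's y), 10 mm thick, end 52 mm from its hinge. 0 rad = OFF stop, leaning 0.45 rad to the robot; 0.45 upright; 0.9 = ON stop, leaning 0.45 rad away. Swings in the breaker's x-z plane; friction only (about 3 N at the end), no spring, stays where left; rigid stops. Gap to next handle 32 mm.
- green_handle (a joint): Green handle; starts OFF (leaning towards the robot). Bar 18 mm wide (breaker's y), 10 mm thick, end 52 mm from its hinge. 0 rad = OFF stop, leaning 0.45 rad to the robot; 0.45 upright; 0.9 = ON stop, leaning 0.45 rad away. Swings in the breaker's x-z plane; friction only (about 3 N at the end), no spring, stays where left; rigid stops. Gap to next handle 32 mm.
- black1_handle (a joint): Black handle of the same shape on a neighbouring breaker, starts ON and stays so. Same joint values.
- black2_handle (a joint): Black handle of the same shape on the other neighbouring breaker, starts OFF and stays so. Same joint values.

How it is judged:
By the outcome, as a careful person would: the job done as asked, in the order asked, and still so for the second after the job is handed in, with the robot touching nothing.
It also fails if it takes over 35 s, if anything falls off the work surface, if the arm or the gripper's body presses on something with over 40 N, if the wrist force passes 120 N, or if a joint passes its speed limit or range.

### The arm

A 6-joint arm with a two-finger parallel gripper is mounted at the origin on a cart in front of the work surface, level with it; the furniture and walls round the work are solid. World frame = base frame: x ahead of the robot, y to its left, z up, the work surface at z = 0. Lengths are in mm, angles in rad, forces in N, time in s.
With the tool pointing down it reaches from about 375 to 825 mm from the base axis. Payload 5.5 kg.
Tool frame: the origin (TCP) lies between the finger pads; the fingertips stand 22 mm ahead of it and the grasp point (between the pads) lies 3 mm ahead of it; z points along the fingers, y is the line along which they close (so a half turn about z gives the same grasp; the last joint's range is limited). The gripper opens to 85 mm and grips with 20 to 120 N. Pads are 22 mm wide; open, the fingers measure 114 mm over their backs; the gripper's body (76 mm by 85 mm) begins 54 mm behind the grasp point. The pads swing forward as they close: fully open they stand 13 mm farther back than shut.
Start: joints at [1.108, 0.314, -0.047, 1.21, 0, 1.571], TCP at [267.869, 536.881, 253.299] pointing down, gripper open.
Joint ranges: [-2.67, 2.67], [-0.69, 1.73], [-1.03, 1.25], [-2.08, 2.16], [-1.42, 1.45], [-3.14, 3.14]. Speed limits (rad/s): [2.39, 2.39, 3.01, 3.14, 3.14, 3.14].

### API

Orientations are given as a unit quaternion [x, y, z, w].
In Python, from rig import arm gives the robot as it stands. The module is installed in compiled form; this text tells all that it offers.
- The arm moves only by the tool move_arm, never from a script. Its arguments are lists of equal length, an entry for each row: "linear": the shift along the world's x, y, z in cm, a list of three; "rotation": the turn, a rotation vector about the world's x, y, z in rad, a list of three; "gripper": the opening, from 0 (shut) to 1 (fully open). In form: {"linear": [[x, y, z], ...], "rotation": [[ax, ay, az], ...], "gripper": [gripper, ...]}. A call has 1 to 8 rows; each row is the pose to reach, as a shift and turn from the pose commanded when the call began; what a row does not reach only later rows make up. A row lasts 1/8 s, in which the tool goes at most 62.5 mm and 10.7 degrees, less where a joint would pass 70% of its speed; a pose out of reach is approached as far as the arm can. A call with a gripper value outside its range is refused whole. The fingers move at their own pace and stop on an object; "newtons" is the grip in N (left out, the last holds). Time passes only in rows, so rows that repeat a pose let the fingers close. It gives the time, the measured TCP pose, the force, the opening and the grip force at its end, in the units of the state.
- arm.get_state(): the state, without advancing time (a new reading comes with each control period).
- arm.camera(name): name is "scene" or "top" or "wrist"; returns the picture (400x640x3 uint8, red, green, blue); there is no depth.
- arm.calibration(name): a dict with "mtx" (3x3 intrinsics, pixels), "xyz" and "orientation" of the camera in the world. Camera axes: x right, y up, looking along -z (the intrinsics and any distortion apply to the point x, -y, -z); pixel columns grow to the right and rows downward; lengths in mm; the calibration is good to about 2 mm. The wrist camera is an equidistant fisheye: a pixel r from the principal point sees the ray r / f radians off the axis. A picture is of the moment at which its call begins: read the wrist's pose just before it. calibration takes no time and is no camera call; for the wrist camera it gives the pose at the moment of the call.
- arm.close_job(): hands the job in; it is judged then, once.
The state is a dict: "clock": time; "joint_pos": joint angles; "dq": joint speeds; "tau": joint torques, N m; "tcp_pos": TCP position; "orientation": TCP orientation; "wrist_force": force on the tool from outside, world axes, zero at the start; "torque": the same for the moment, N m; "opening": finger opening in mm; "finger_force": force on a finger pad.
Only numpy, scipy, OpenCV 4.12 (cv2) and the standard library are available. Lean on these libraries where they do the work, as an engineer would, in place of code of your own. Each camera call takes 0.05 s, during which the arm holds its last target. There are 200 camera calls.

## Working session

There is one attempt and no reset: what is moved stays moved. The work goes in short steps, Python scripts to look and compute and a tool call to move; the robot and the scene stay as the last step left them, time stands still between calls to the robot, and variables do not carry over. Pictures are saved under pics/ and viewed, at most 10 in all, crops included, and the job is handed in when it is done.

Besides the shell and the picture viewer there is one more tool, called after ">>>" as name(argument=value, ...) on one line, values as JSON. move_arm: Moves the arm, as the interface text tells. Its arguments: {"type":"object","properties":{"linear":{"type":"array"},"rotation":{"type":"array"},"gripper":{"type":"array"},"newtons":{"type":"number"}},"required":["linear","rotation","gripper"]}

```bash
mkdir -p pics; python3 - <<'E'
from rig import arm
import cv2
for n in("top","scene"):
    cv2.imwrite(f"pics/{n}0.png",arm.camera(n)[:,:,::-1]); c=arm.calibration(n); print(n,c)
print(arm.get_state())
E
```

```text
top {'mtx': array([[442.80374273,   0.        , 322.02568146],
       [  0.        , 442.80374273, 201.53277622],
       [  0.        ,   0.        ,   1.        ]]), 'xyz': array([482.92117428,  50.45357893, 932.06095213]), 'orientation': array([-0.05891197,  0.03080274,  0.71532342, -0.69562416])}
scene {'mtx': array([[373.82479286,   0.        , 323.44154177],
       [  0.        , 373.82479286, 198.66602315],
       [  0.        ,   0.        ,   1.        ]]), 'xyz': array([  95.38783862, -397.55890244,  630.09162206]), 'orientation': array([ 0.3856414 , -0.16813479, -0.36069214,  0.83241371])}
{'clock': 0.1, 'joint_pos': array([ 1.10804212e+00,  3.14164278e-01, -4.79572050e-02,  1.21016093e+00,
        1.76448682e-05,  1.57082330e+00]), 'dq': array([ 2.77035158e-05, -5.50258185e-04,  1.76884887e-04, -2.18862017e-04,
        1.21244101e-03,  2.11433983e-04]), 'tau': array([ 1.07150692e-03, -5.40765989e+01,  3.40541124e+01,  1.12624472e-02,
        1.22595293e-04,  1.85559493e-06]), 'tcp_pos': array([267.63900482, 536.48791066, 252.52494434]), 'orientation': array([ 2.29331215e-01,  9.73348160e-01, -7.21223135e-04, -1.78971273e-04]), 'wrist_force': array([-0.7609509 , -0.4580451 , -0.43352693]), 'torque': array([ 0.03964005,  0.01860832, -0.00136532]), 'finger_force': 0.0, 'opening': 85.50775002860894}
```

View pics/top0.png

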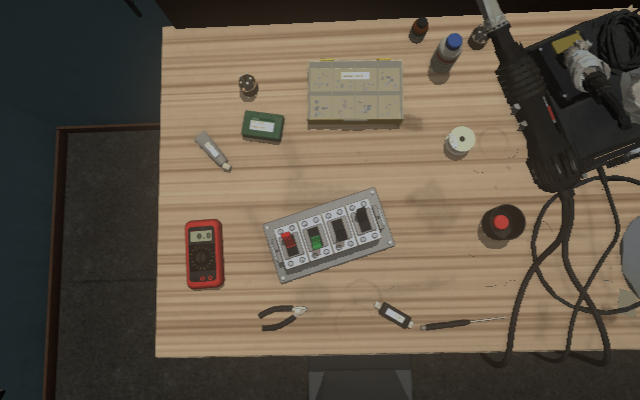

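View pics/scene0.png

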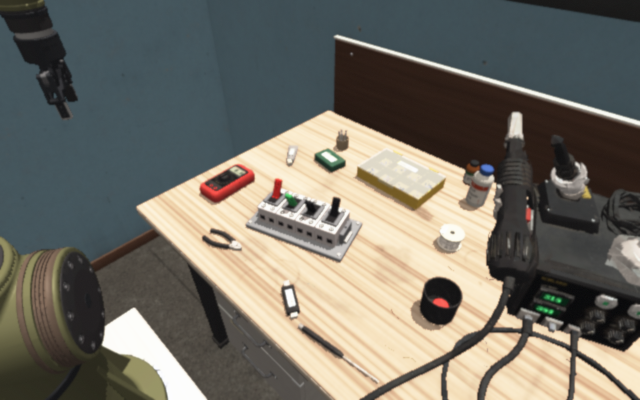

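The top view shows the row at about (290..365, 215..245): red (288,240), green (316,241), black OFF (340,232), black ON (364,217). The top of the image faces away from the robot and the left is +y. I'll enlarge it to fit the plate corners.

```bash
python3 - <<'E'
import cv2
a=cv2.imread("pics/top0.png")[180:290,255:405]
cv2.imwrite("pics/t1.png",cv2.resize(a,None,fx=5,fy=5,interpolation=cv2.INTER_CUBIC))
E
```

```text
(no output)
```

View pics/t1.png

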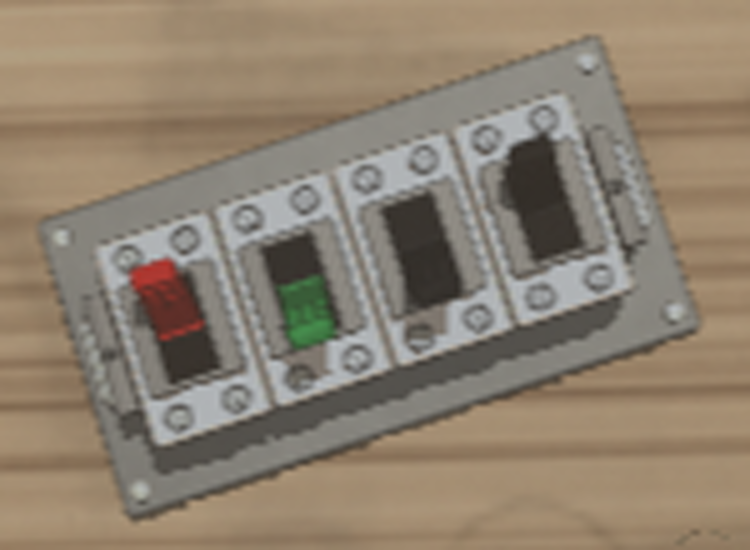

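The enlarged crop shows the plate corners at (40,222), (598,38), (697,325) and (135,512), and the block-row corners at (97,247), (570,95), (632,288) and (157,443). I'll fit the pose to these.

```bash
cat > h.py <<'E'
import numpy as np
from rig import arm
from scipy.spatial.transform import Rotation as R
from scipy.optimize import least_squares
def proj(n,P):
    c=arm.calibration(n); q=(np.asarray(P)-c["xyz"])@R.from_quat(c["orientation"]).as_matrix()
    q=q*[1,-1,-1]; u=q@c["mtx"].T; return u[:,:2]/u[:,2:]
def world(p,P):
    x,y,t=p; c,s=np.cos(t),np.sin(t); P=np.asarray(P,float)
    return np.c_[x+c*P[:,0]-s*P[:,1],y+s*P[:,0]+c*P[:,1],P[:,2]]
E
python3 - <<'E'
from h import *
px=np.array([[40,222],[598,38],[697,325],[135,512],[97,247],[570,95],[632,288],[157,443]])/5+[255,180]-.4
P=[[65,125,12],[65,-125,12],[-65,-125,12],[-65,125,12],[42,99.5,58],[42,-99.5,58],[-42,-99.5,58],[-42,99.5,58]]
r=least_squares(lambda p:(proj("top",world(p,P))-px).ravel(),[500,80,.3])
print(r.x,r.fun.reshape(-1,2).round(1))
p=r.x
# check handle ends
for n,yy,s in(("red",75,1),("green",25,-1),("b",-25,-1),("b",-75,1)):
    w=world(p,[[s*22.6,yy,102.8]]); print(n,w,(proj("top",w)-[255,180])*5,proj("scene",w))
# key TCP xy
for n,xs,yy in(("red",(60,20,5,-10,-20),75),("green",(-60,-20,0,20),25)):
    for x in xs: print(n,x,world(p,[[x,yy,0]])[0,:2].round(1))
print(arm.get_state()["tcp_pos"])
E
```

```text
[5.32154008e+02 7.49513579e+01 2.89605969e-01] [[-0.9 -0.7]
 [ 0.8 -1.1]
 [ 1.6  0.7]
 [-1.5  1.3]
 [-0.8 -0.5]
 [-0.2 -1.4]
 [ 1.2  0.3]
 [-0.2  1. ]]
red [[532.39476716 153.28208011 102.8       ]] [[149.93515726 263.5070175 ]] [[278.60096062 178.53324865]]
green [[503.35578575  92.45628329 102.8       ]] [[313.37986594 336.86466984]] [[287.14805173 195.78328633]]
b [[517.63451702  44.53845953 102.8       ]] [[440.68212379 295.02710418]] [[307.12294133 202.43158362]]
b [[575.23096096   9.52860884 102.8       ]] [[529.08978409 138.89861505]] [[336.97853621 197.06862413]]
red 60 [568.2 164. ]
red 20 [529.9 152.5]
red 5 [515.5 148.3]
red -10 [501.2 144. ]
red -20 [491.6 141.1]
green -60 [467.5  81.8]
green -20 [505.8  93.2]
green 0 [525.   98.9]
green 20 [544.2 104.6]
[267.63900482 536.48791066 252.52494434]
```

>>> move_arm(linear=[[30,-37.2,-7],[30,-37.2,-7],[30,-37.2,-7],[30,-37.2,-7],[30,-37.2,-7],[30,-37.2,-7],[30,-37.2,-7],[30,-37.2,-7]], rotation=[[0,0,-0.818],[0,0,-0.818],[0,0,-0.818],[0,0,-0.818],[0,0,-0.818],[0,0,-0.818],[0,0,-0.818],[0,0,-0.818]], gripper=[0,0,0,0,0,0,0,0])

```text
clock: 1.1
tcp_pos: [568.8, 162.5, 182.5]
orientation: [0.598, 0.801, -0.0, -0.0]
wrist_force: [-0.1, 0.0, 0.2]
opening: 0.3
finger_force: 0.0
```

>>> move_arm(linear=[[0,0,-4],[0,0,-8],[0,0,-8]], rotation=[[0,0,0],[0,0,0],[0,0,0]], gripper=[0,0,0])

```text
clock: 1.48
tcp_pos: [564.8, 163.8, 100.0]
orientation: [0.598, 0.802, -0.003, -0.002]
wrist_force: [-0.5, -0.0, 0.5]
opening: -0.3
finger_force: 0.0
```

```bash
python3 - <<'E'
from rig import arm
import cv2
a=arm.camera("scene")[90:270,200:400,::-1]; b=arm.camera("top")[150:300,240:420,::-1]
cv2.imwrite("pics/c1.png",cv2.hconcat([cv2.resize(a,(400,360)),cv2.resize(b,(400,360))]))
s=arm.get_state();print(s["tcp_pos"],s["wrist_force"])
E
```

```text
[567.84482198 164.9901081  103.81525523] [0.81537092 0.51889882 0.60891705]
```

View pics/c1.png

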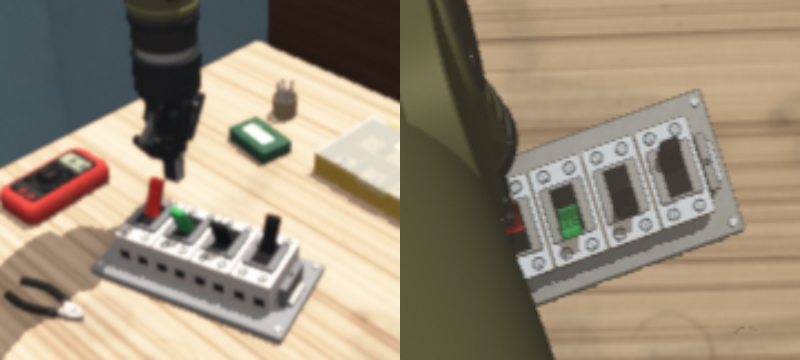

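The left (scene) half shows the closed fingers just behind the red handle: tip at about (175,178), handle at (155,195). Nothing is touching. I'll push towards the robot.

>>> move_arm(linear=[[-1.44,-0.43,0],[-2.4,-0.71,0],[-2.9,-0.86,0],[-3.35,-1.0,0],[-3.75,-1.12,0],[-4.1,-1.22,0],[-4.4,-1.3,0],[-4.4,-1.3,0]], rotation=[[0,0,0],[0,0,0],[0,0,0],[0,0,0],[0,0,0],[0,0,0],[0,0,0],[0,0,0]], gripper=[0,0,0,0,0,0,0,0])

```text
clock: 2.58
tcp_pos: [523.4, 151.7, 103.2]
orientation: [0.598, 0.802, -0.0, -0.0]
wrist_force: [2.7, 1.1, 3.5]
opening: -0.4
finger_force: 1.3
```

>>> move_arm(linear=[[-0.2,-0.06,0],[-0.4,-0.12,0],[-0.4,-0.12,0]], rotation=[[0,0,0],[0,0,0],[0,0,0]], gripper=[0,0,0])

```text
clock: 2.95
tcp_pos: [519.3, 150.4, 103.0]
orientation: [0.598, 0.802, -0.0, -0.0]
wrist_force: [2.6, -1.1, 1.1]
opening: 0.3
finger_force: 1.2
```

>>> move_arm(linear=[[-0.2,-0.06,0],[-0.4,-0.12,0],[-0.4,-0.12,0]], rotation=[[0,0,0],[0,0,0],[0,0,0]], gripper=[0,0,0])

```text
clock: 3.32
tcp_pos: [515.4, 149.4, 103.2]
orientation: [0.598, 0.802, -0.0, -0.0]
wrist_force: [2.7, 0.7, -0.5]
opening: -0.1
finger_force: 1.0
```

>>> move_arm(linear=[[-0.2,-0.06,0],[-0.4,-0.12,0],[-0.4,-0.12,0]], rotation=[[0,0,0],[0,0,0],[0,0,0]], gripper=[0,0,0])

```text
clock: 3.7
tcp_pos: [511.9, 148.4, 103.4]
orientation: [0.597, 0.802, 0.0, 0.0]
wrist_force: [4.2, 1.9, -0.6]
opening: 0.2
finger_force: 1.6
```

```bash
python3 - <<'E'
from rig import arm
import cv2
a=arm.camera("scene")[130:250,230:370,::-1]
cv2.imwrite("pics/c2.png",cv2.resize(a,None,fx=5,fy=5,interpolation=2))
s=arm.get_state();print(s["tcp_pos"],s["wrist_force"])
E
```

```text
[511.92693196 148.34015845 103.41127135] [ 2.92176202  0.97721184 -0.59626375]
```

View pics/c2.png

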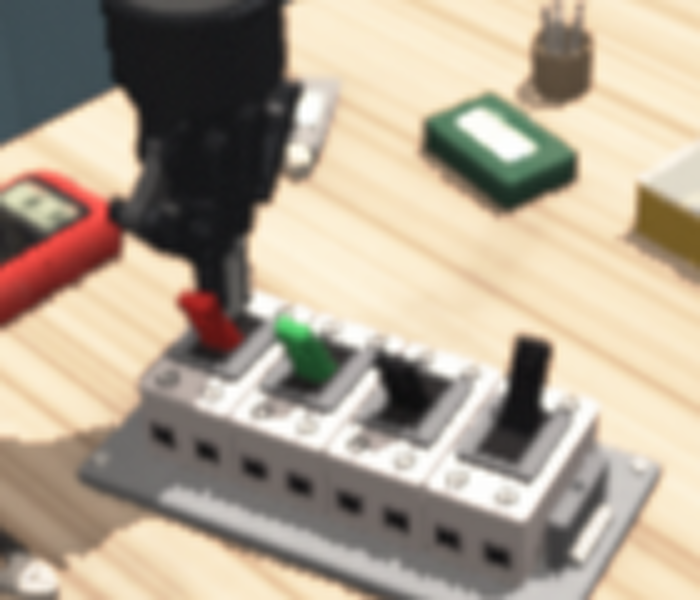

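The red handle, at about (210,320), now leans like the green one at (305,345). I'll keep pushing until the force shows the stop.

>>> move_arm(linear=[[-0.2,-0.06,0],[-0.4,-0.12,0],[-0.4,-0.12,0]], rotation=[[0,0,0],[0,0,0],[0,0,0]], gripper=[0,0,0])

```text
clock: 4.12
tcp_pos: [511.1, 148.1, 104.6]
orientation: [0.598, 0.802, 0.003, 0.002]
wrist_force: [10.3, 3.4, -2.9]
opening: -0.0
finger_force: 4.4
```

>>> move_arm(linear=[[-0.15,-0.04,0],[-0.3,-0.09,0],[-0.3,-0.09,0]], rotation=[[0,0,0],[0,0,0],[0,0,0]], gripper=[0,0,0])

```text
clock: 4.5
tcp_pos: [510.5, 147.9, 105.4]
orientation: [0.597, 0.802, 0.004, 0.003]
wrist_force: [13.9, 5.2, -2.7]
opening: -0.0
finger_force: 6.5
```

>>> move_arm(linear=[[2,0.6,0],[3.8,1.1,0],[3.8,1.1,5],[3.8,1.1,8],[0,-2.6,8],[-3.7,-6.4,8],[-3.7,-6.4,8],[-3.7,-6.4,8]], rotation=[[0,0,0],[0,0,0],[0,0,0],[0,0,0],[0,0,0],[0,0,0],[0,0,0],[0,0,0]], gripper=[0,0,0,0,0,0,0,0])

```text
clock: 5.5
tcp_pos: [467.4, 82.1, 183.3]
orientation: [0.598, 0.802, -0.0, -0.0]
wrist_force: [0.9, 0.3, -0.5]
opening: -0.1
finger_force: 0.0
```

```bash
python3 - <<'E'
from rig import arm
import cv2
a=arm.camera("scene")[130:250,230:370,::-1]
cv2.imwrite("pics/c3.png",cv2.resize(a,None,fx=5,fy=5,interpolation=2))
s=arm.get_state();print(s["tcp_pos"],s["wrist_force"])
E
```

```text
[468.08063524  82.44162583 183.32902177] [1.04880364 0.45619836 0.63319367]
```

View pics/c3.png

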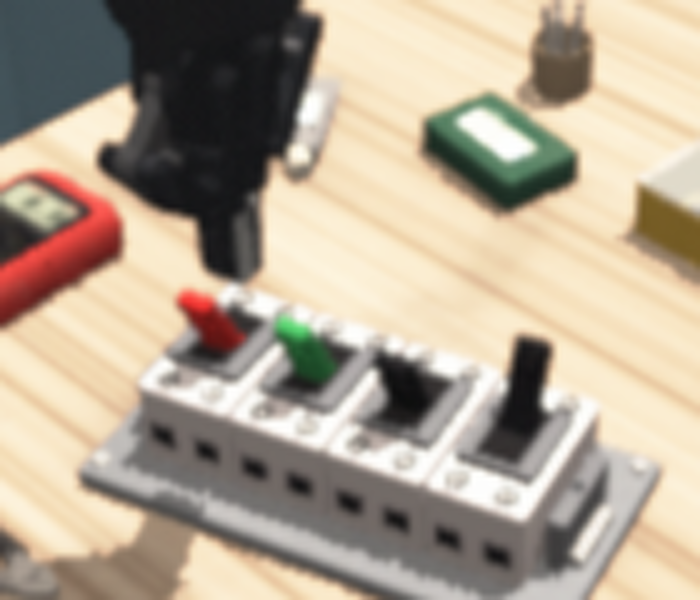

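Red at (210,320) is fully OFF, and the others haven't moved. Next I'll lower in front of the green handle and push it away.

>>> move_arm(linear=[[0,0,-4],[0,0,-8],[0,0,-8],[1.4,0.4,-8],[2.4,0.7,-8],[2.9,0.86,-8],[3.4,1.0,-8],[3.8,1.13,-8]], rotation=[[0,0,0],[0,0,0],[0,0,0],[0,0,0],[0,0,0],[0,0,0],[0,0,0],[0,0,0]], gripper=[0,0,0,0,0,0,0,0])

```text
clock: 6.55
tcp_pos: [506.2, 93.5, 103.5]
orientation: [0.598, 0.802, 0.0, 0.0]
wrist_force: [-2.3, -1.8, 2.0]
opening: -0.1
finger_force: 1.5
```

>>> move_arm(linear=[[0.4,0.12,0],[0.8,0.24,0],[1.2,0.36,0],[1.2,0.36,0]], rotation=[[0,0,0],[0,0,0],[0,0,0],[0,0,0]], gripper=[0,0,0,0])

```text
clock: 7.05
tcp_pos: [518.1, 97.1, 103.0]
orientation: [0.598, 0.802, -0.0, 0.0]
wrist_force: [-2.0, -0.2, -0.9]
opening: 0.1
finger_force: 0.7
```

>>> move_arm(linear=[[0.2,0.06,0],[0.4,0.12,0],[0.4,0.12,0]], rotation=[[0,0,0],[0,0,0],[0,0,0]], gripper=[0,0,0])

```text
clock: 7.42
tcp_pos: [521.7, 98.3, 103.1]
orientation: [0.597, 0.802, -0.0, -0.0]
wrist_force: [-3.1, -0.5, -0.9]
opening: -0.2
finger_force: 1.4
```

>>> move_arm(linear=[[0.2,0.06,0],[0.4,0.12,0],[0.4,0.12,0]], rotation=[[0,0,0],[0,0,0],[0,0,0]], gripper=[0,0,0])

```text
clock: 7.8
tcp_pos: [523.9, 98.9, 103.1]
orientation: [0.598, 0.802, -0.002, -0.001]
wrist_force: [-8.9, -2.6, 5.2]
opening: 0.1
finger_force: 5.4
```

>>> move_arm(linear=[[0.2,0.06,0],[0.4,0.12,0],[0.4,0.12,0]], rotation=[[0,0,0],[0,0,0],[0,0,0]], gripper=[0,0,0])

```text
clock: 8.18
tcp_pos: [524.3, 99.1, 102.9]
orientation: [0.598, 0.802, -0.004, -0.003]
wrist_force: [-20.4, -6.6, 15.7]
opening: 0.1
finger_force: 13.1
```

Green has reached its stop: 21 N with no further travel. I'll back off, rise and check.

>>> move_arm(linear=[[-2,-0.6,0],[-4.5,-1.3,0],[-4.5,-1.3,5],[-4.5,-1.3,10],[-9,0,12],[-9,0,12]], rotation=[[0,0,0],[0,0,0],[0,0,0],[0,0,0],[0,0,0],[0,0,0]], gripper=[0,0,0,0,0,0])

```text
clock: 8.93
tcp_pos: [440.6, 101.7, 226.1]
orientation: [0.597, 0.802, 0.003, 0.002]
wrist_force: [0.5, -0.4, -0.2]
opening: -0.3
finger_force: 0.0
```

```bash
python3 - <<'E'
from rig import arm
import cv2
a=arm.camera("scene")[130:250,230:370,::-1]; b=arm.camera("top")[180:290,255:405,::-1]
cv2.imwrite("pics/c4.png",cv2.hconcat([cv2.resize(a,(400,343),interpolation=2),cv2.resize(b,(400,343),interpolation=2)]))
s=arm.get_state();print(s["tcp_pos"],s["wrist_force"])
E
```

```text
[441.35839239 101.13693882 224.16022369] [ 1.56188023 -0.31115373  0.02147606]
```

View pics/c4.png

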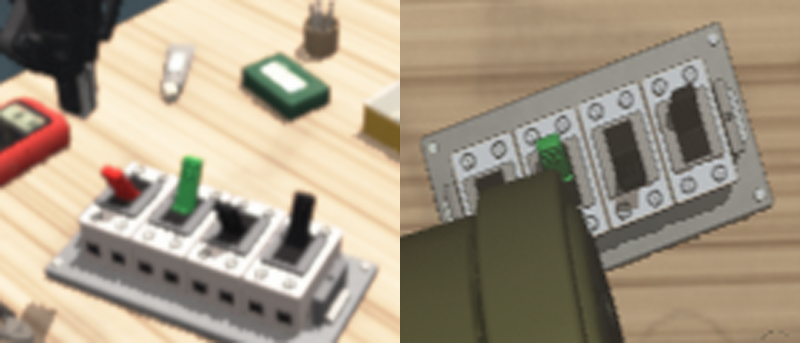

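The picture shows green ON at (188,185), matching the black ON handle at (302,220). Red is OFF at (122,185), the blacks haven't moved and the arm is clear.

```bash
python3 -c "
from rig import arm
print(arm.close_job())"
```

```text
the job is handed in; nothing more can be done
None
```

I switched the red breaker fully off first, then the green fully on; the two black handles stayed as they were, the arm ended clear of everything, and the job was handed in at about 9 s (no verdict came back).

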